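# Take the thermometer wand from its locked dock and aim it at the blue bowl

## Robot

A 6-joint arm with a two-finger parallel gripper is mounted at the origin on a cart in front of the work surface, level with it; the furniture and walls round the work are solid. World frame = base frame: x ahead of the robot, y to its left, z up, the work surface at z = 0. Lengths are in m, angles in rad, forces in N, time in s.
With the tool pointing down it reaches from about 0.375 to 0.9 m from the base axis. Payload 3.1 kg.
Tool frame: the origin (TCP) lies between the finger pads; the fingertips stand 8 mm ahead of it and the grasp point (between the pads) lies 11 mm behind it; z points along the fingers, y is the line along which they close (so a half turn about z gives the same grasp; the last joint's range is limited). The gripper opens to 85 mm and grips with 20 to 120 N. Pads are 22 mm wide; open, the fingers measure 114 mm over their backs; the gripper's body (76 mm by 85 mm) begins 54 mm behind the grasp point. The pads swing forward as they close: fully open they stand 13 mm farther back than shut.
Start: joints at [-1.488, 0.527, 1.433, -0, 1.181, -0.178], TCP at [0.161, -0.604, 0.239] pointing down, gripper open.
Joint ranges: [-3.08, 3.08], [-0.75, 2.2], [0.22, 2.44], [-1.43, 4.57], [0, 2.65], [-2.85, 2.85]. Speed limits (rad/s): [2.79, 2.79, 3.14, 3.14, 3.14, 3.14].

## Interface

Orientations are given as a unit quaternion [x, y, z, w].
In Python, from station import readout, cams, sign_off gives the robot as it stands.
- The arm moves only by the tool send_rows, never from a script. Its argument "commands" is text: rows parted by semicolons, each of 5 numbers parted by spaces: the finger opening in mm, from 0 to 85.4, then the shift along the tool's x, y, z each as a share of 0.02 m, from -1 to 1, then the turn about the tool's z as a share of 4 degrees, from -1 to 1. In form: grip dx dy dz spin; .... A call has 1 to 20 rows; each row shifts and turns the commanded pose from where the row before left it, along the tool's axes as they then stand; what a row does not reach is not made up. A row lasts 1/12 s, in which the tool goes at most 41.7 mm and 7.16 degrees, less where a joint would pass 70% of its speed; a pose out of reach is approached as far as the arm can. A call with a number of a shift or a turn outside -1 to 1 is refused whole. A call with a gripper value outside its range is refused whole. The fingers move at their own pace and stop on an object; "grip_force" is the grip in N (left out, the last holds). Time passes only in rows, so rows that do not move let the fingers close. It gives the time, the measured TCP pose, the force, the opening and the grip force at its end, in the units of the state.
- readout.sense(): the state, without advancing time (a new reading comes with each control period).
- cams.snapshot(name): name is "side" or "top"; returns a dict with "pixels" (400x640x3 uint8, red, green, blue), "intrinsics" (3x3 intrinsics, pixels), "dist" ([k1, k2, p1, p2, k3] as OpenCV has them; the pictures are not rectified), "eye" and "rotation" of the camera in the world. Camera axes: x right, y down, z forward; pixel columns grow to the right and rows downward; lengths in m; the calibration is good to about 2 mm. A picture is of the moment at which its call begins. There is no depth.
- sign_off(): hands the job in; it is judged then, once.
The state is a dict: "t": time; "q": joint angles; "qd": joint speeds; "tau": joint torques, N m; "tcp_pos": TCP position; "tool_rot": TCP orientation; "force": force on the tool from outside, world axes, zero at the start; "ft_torque": the same for the moment, N m; "finger_gap": opening from 0.0 (shut) to 1.0 (fully open); "gripper_force": force on a finger pad.
Only numpy, scipy, OpenCV 4.12 (cv2) and the standard library are available. Lean on these libraries where they do the work, as an engineer would, in place of code of your own. Each camera call takes 0.05 s, during which the arm holds its last target. There are 200 camera calls.

## Task

Slide the red lock grip of the charging dock all the way to its end stop, then draw the yellow-handled infrared thermometer wand up out of its pocket. Turn it so that it slants about half-way between upright and level, with its lens (the black end) down and pointing straight at the middle of the blue sauce bowl from about 12 cm away, and finish while holding it still there in the gripper, with the lock left open. Leave all three bowls and the kitchen timer where they stand.

Things in the scene. Friction and masses are not known exactly. Their poses are not given: they have to be found in the camera images.
- dock: Fixed white charging dock on a grey foot plate, 90 x 220 mm, body 82 mm high. Origin on the worktop under the centre of the wand's pocket; z up. The pocket is a rectangular well (48 mm along x, 34 mm along y, floor 12 mm above the worktop, mouth at 82 mm). A closed track, 60 mm wide, runs from the pocket along the dock's -y axis, to 178 mm from the origin; a low rim 95 mm high bounds its sides and end.
- lock (a joint): Slide of the steel lock plate along the dock's -y axis, away from the wand; 0 = fully locked, 0.040 m = at the end stop (fully open). It starts between 0 and 0.012. Its two prongs (top 95 mm above the worktop) lie over the wand's shoulders, one on each side of the handle, and stop it from being lifted until they are slid clear. About 1.5 N of friction holds it where it is left.
- lock_grip (a point): Centre of the red upright grip block on the lock plate: 30 mm along the dock's x, 14 mm along its y (the sliding line), from the plate at 95 mm to its top at 132 mm above the worktop; this point is 119 mm above the worktop and moves with the lock. Same axes as the dock. With the lock at 0 it lies 85 mm from the wand's axis.
- wand_handle (a point): Thermometer wand, 163 mm long, about 0.12 kg, loose, standing lens down in the dock. This point is the centre of the exposed part of the yellow square handle (24 x 24 mm, rounded edges), 128 mm from the lens end along the wand and 35 mm below the handle's top. z runs along the wand from the lens to the handle's top; x and y are square to the handle's sides, as the dock's x and y at the start.
- wand_lens (a point): Centre of the lens, in the flat end of the wand; same axes as wand_handle. The lens looks along -z. The black head is 44 mm (x) by 30 mm (y) and reaches 75 mm from the lens to the shoulders, where the handle begins; at the start the lens rests on the pocket floor, 12 mm above the worktop.
- blue_bowl_centre (a point): Small light blue sauce bowl, 76 mm across, 30 mm high, standing loose; the point is on its axis, 15 mm above its foot. The bowl to aim at; which of the three places it stands in varies.
- beige_bowl_centre (a point): A beige bowl of the same shape and size, a bystander; point on its axis, 15 mm above its foot.
- black_bowl_centre (a point): A black bowl of the same shape and size, a bystander; point on its axis, 15 mm above its foot.
- timer: White kitchen timer with a red dial, 57 x 71 x 68 mm high, a bystander; origin under its centre.
Things that resemble listed ones, but are neither listed nor needed, are in the scene too. There is more than one size of the part that bears wand_handle; the job needs the middle-sized. Leave any purple look-alike of the part that bears blue_bowl_centre alone.

How it is judged:
By the outcome, as a careful person would: the job done as asked, in the order asked, and still so for the second after the job is handed in, while the arm keeps its last pose, push and grip.
It also fails if it takes over 45 s, if anything falls off the work surface, if the arm or the gripper's body presses on something with over 40 N, if the wrist force passes 120 N, or if a joint passes its speed limit or range.

## Working session

There is one attempt and no reset: what is moved stays moved. The work goes in short steps, Python scripts to look and compute and a tool call to move; the robot and the scene stay as the last step left them, time stands still between calls to the robot, and variables do not carry over. Pictures are saved under pics/ and viewed, at most 10 in all, crops included, and the job is handed in when it is done.

Besides the shell and the picture viewer there is one more tool, called in YAML: its name, and indented under it one key for each argument. send_rows: Moves the arm, as the interface text tells. Its arguments: {"type":"object","properties":{"commands":{"type":"string"},"grip_force":{"type":"number"}},"required":["commands"]}

```bash
ls; mkdir -p pics
cat > h.py <<'E'
import numpy as np, cv2
from station import readout, cams, sign_off
def snap(n,f=None):
    s=cams.snapshot(n)
    if f: cv2.imwrite(f'pics/{f}.png',cv2.cvtColor(s['pixels'],cv2.COLOR_RGB2BGR))
    return s
def rays(s,px):
    u=cv2.undistortPoints(np.array(px,float).reshape(-1,1,2),np.array(s['intrinsics'],float),np.array(s['dist'],float)).reshape(-1,2)
    d=np.c_[u,np.ones(len(u))]@np.array(s['rotation']).T
    return np.array(s['eye']),d
def onz(s,px,z):
    e,d=rays(s,px); return e+d*((z-e[2])/d[:,2])[:,None]
def proj(s,P):
    R=np.array(s['rotation']);p,_=cv2.projectPoints((np.array(P,float).reshape(-1,3)-s['eye'])@R,np.zeros(3),np.zeros(3),np.array(s['intrinsics'],float),np.array(s['dist'],float));return p.reshape(-1,2)
E
python3 - <<'E'
from h import *
np.set_printoptions(precision=3,suppress=True)
for n in('top','side'):
    s=snap(n,n+'0'); print(n,np.array(s['eye']),np.array(s['rotation']).tolist(),s['dist'],s['intrinsics'])
print(readout.sense())
E
```

```text
pics
top [ 0.369 -0.07   1.262] [0.7117585029921042, -0.6993804273719896, 0.04343810782294492, -0.0487850593540133] [-0.011  0.     0.     0.     0.   ] [[372.713   0.    311.785]
 [  0.    372.713 198.966]
 [  0.      0.      1.   ]]
side [0.085 0.583 0.591] [-0.25048842601582555, 0.8344739516937486, -0.4713476809012357, 0.1368946167157796] [-0.064  0.     0.     0.     0.   ] [[373.16    0.    315.589]
 [  0.    373.16  199.555]
 [  0.      0.      1.   ]]
{'t': 0.1, 'q': array([-1.488,  0.528,  1.434,  0.   ,  1.181, -0.179]), 'qd': array([-0.   , -0.001, -0.003, -0.   ,  0.001,  0.   ]), 'tau': array([ -0.001, -44.331, -17.859,  -0.   ,   0.004,   0.   ]), 'tcp_pos': array([ 0.161, -0.603,  0.238]), 'tool_rot': array([ 0.992,  0.13 ,  0.   , -0.001]), 'force': array([ 0.057,  0.9  , -0.642]), 'ft_torque': array([0.038, 0.051, 0.06 ]), 'gripper_force': 0.0, 'finger_gap': 1.0001529538196563}
```

Rotation is a quaternion; I'll fix the helper.

```bash
sed -i 's/^from station.*/&\nfrom scipy.spatial.transform import Rotation as Ro/; s/    s=cams.snapshot(n)/&; s["rotation"]=Ro.from_quat(s["rotation"]).as_matrix()/' h.py
```

```text
(no output)
```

View pics/top0.png

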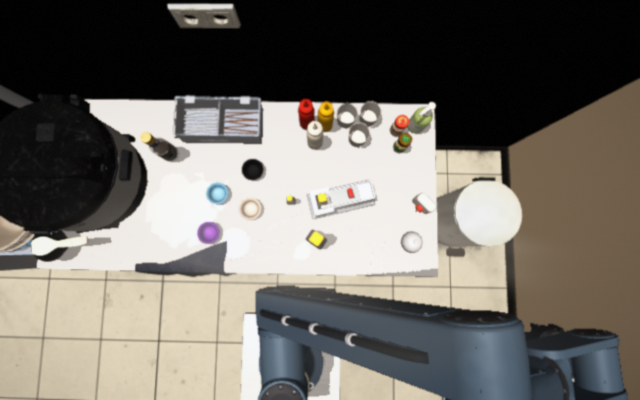

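View pics/side0.png

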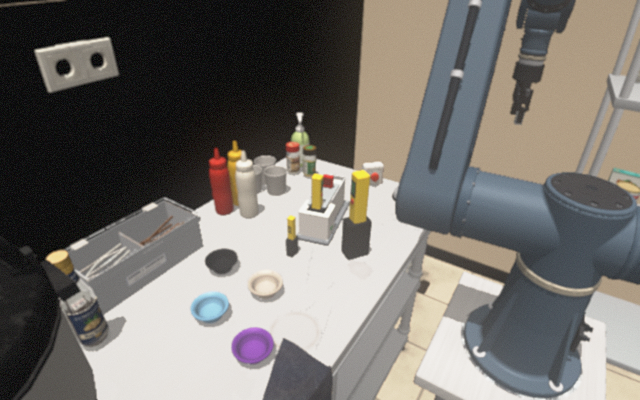

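The top view shows the dock at about (342,198), with a yellow wand top at (322,199) and a red lock grip at (351,193).
- **Wand candidates:** small loose (290,200), docked (322,199) and large loose (316,239). The docked one is the middle-sized, since it stands in the dock with the lock.
- **Bowl candidates:** light blue (217,193), purple (208,232), beige (251,209) and black (252,169). Light blue is the target.

I'll confirm both in one enlarged crop and measure.

Run:
```python
from h import *
np.set_printoptions(precision=4,suppress=True)
t=snap('top');s=snap('side')
a=cv2.resize(t['pixels'][150:260,190:400],None,fx=3.6,fy=3.6,interpolation=cv2.INTER_CUBIC)[:300]
b=cv2.resize(s['pixels'][160:260,270:390],None,fx=3,fy=3,interpolation=cv2.INTER_CUBIC)
c=np.zeros((600,756,3),np.uint8);c[:300,:a.shape[1]]=a;c[300:,:360]=b
cv2.imwrite('pics/crop.png',c[:,:,::-1])
def cc(im,lo,hi,n):
    h=cv2.cvtColor(im['pixels'],cv2.COLOR_RGB2HSV);m=cv2.inRange(h,lo,hi)
    k,_,st,ce=cv2.connectedComponentsWithStats(m)
    for i in range(1,k):
        if st[i,4]>12: print(n,st[i],ce[i])
    return m
for im,nm in((t,'top'),(s,'side')):
    cc(im,(24,120,80),(34,255,255),nm+' yellow'); cc(im,(0,170,90),(6,255,255),nm+' red'); cc(im,(95,80,80),(108,255,255),nm+' blue')
print('bowls@30 blue',onz(t,[(217.5,193),(251,209),(252,169)],.025))
print('wand top@.175',onz(t,[(322,199)],.175),'grip@.132',onz(t,[(351,193.5)],.132))
```

```text
top yellow [321 107   7   7  25] [323.56 110.56]
top yellow [317 194  10   9  65] [321.5692 197.6769]
top yellow [287 196   6   5  22] [289.1364 198.    ]
top yellow [309 232  15  14 141] [315.8794 238.3759]
top red [299  99  14  21 240] [305.3875 108.8042]
top red [395 117  14  12  74] [401.1081 123.6351]
top red [348 189   5   8  25] [350.04 192.4 ]
top red [417 205   6   6  24] [419.     207.7917]
top blue [207 183  21  20 249] [216.6064 192.5944]
top blue [ 22 241   9   7  15] [ 26.8    244.2667]
side yellow [231 153   8   3  15] [234.8 154.2]
side yellow [353 170  16   9 105] [360.5524 174.1619]
side yellow [312 173  10   7  49] [316.4694 176.2245]
side yellow [288 216   7   4  21] [290.9524 217.8095]
side red [209 148  19  37 387] [217.0052 167.3695]
side blue [192 311  10   8  17] [195.7059 314.7059]
bowls@30 blue [[0.5464 0.2584 0.025 ]
 [0.4943 0.1434 0.025 ]
 [0.6305 0.1454 0.025 ]]
wand top@.175 [[ 0.5123 -0.0903  0.175 ]] grip@.132 [[ 0.5365 -0.1796  0.132 ]]
```

View pics/crop.png

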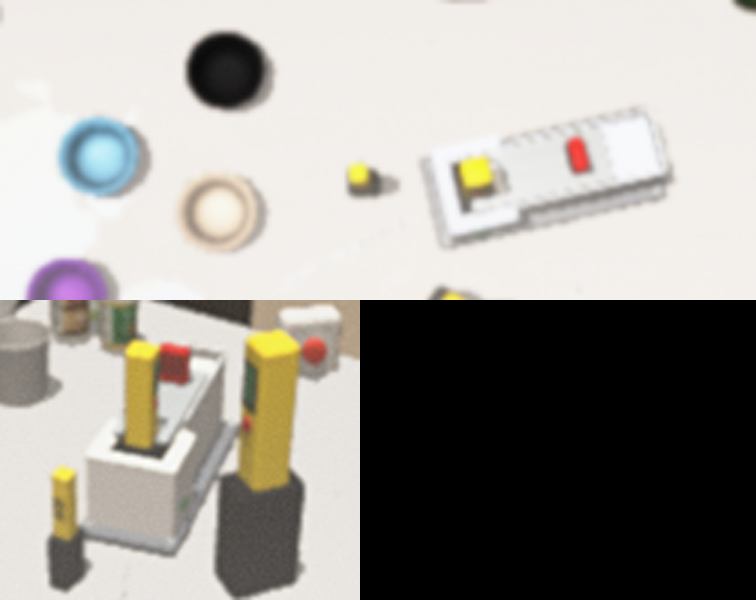

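The crop shows the docked wand is the middle size: crop (475,172), with the small one at (358,178) and the large one beside the dock. The red grip is at (578,155) and the light blue bowl at (98,157), separate from the purple one at (68,280). Next I'll cross-check across both views and measure the dock yaw.

Run:
```python
from h import *
np.set_printoptions(precision=4,suppress=True)
t=snap('top');s=snap('side')
def tri(a,b):
    e1,d1=rays(t,[a]);e2,d2=rays(s,[b]);d1=d1[0]/np.linalg.norm(d1[0]);d2=d2[0]/np.linalg.norm(d2[0])
    k=np.linalg.lstsq(np.c_[d1,-d2],e2-e1,rcond=None)[0];p,q=e1+k[0]*d1,e2+k[1]*d2
    return (p+q)/2,np.linalg.norm(p-q)
print('wandtop',tri((321.6,197.9),(316.5,176.2)))
h=cv2.cvtColor(s['pixels'],cv2.COLOR_RGB2HSV);m=(cv2.inRange(h,(0,130,60),(8,255,255))|cv2.inRange(h,(174,130,60),(180,255,255)))
for im in(t,s):
    h=cv2.cvtColor(im['pixels'],cv2.COLOR_RGB2HSV);m=(cv2.inRange(h,(0,130,60),(8,255,255))|cv2.inRange(h,(174,130,60),(180,255,255)))
    k,_,st,ce=cv2.connectedComponentsWithStats(m)
    print([ (st[i].tolist(),ce[i].round(1).tolist()) for i in range(1,k) if st[i,4]>15])
    h2=cv2.inRange(h,(90,60,60),(112,255,255));k,_,st,ce=cv2.connectedComponentsWithStats(h2);print('blue',[ (st[i].tolist(),ce[i].round(1).tolist()) for i in range(1,k) if st[i,4]>150])
f=lambda x,y:(x/3.6+190,y/3.6+150)
print('rim far pts@.095',onz(t,[f(505,140),f(640,108),f(665,178)],.095),'block@.082',onz(t,[f(425,158),f(442,238),f(518,208)],.082))
for z in(.02,.03):print('bowl rim @',z,onz(t,[(217,193.1)],z))
print('small,large wand bases',onz(t,[(290,200)],.09),onz(t,[(316,238.5)],.22))
print('side reproj', proj(s,[(.512,-.09,.175),(.5365,-.1796,.119),(.546,.258,.03)]))
```

```text
wandtop (array([ 0.5164, -0.0888,  0.1728]), np.float64(0.0012834947530173386))
[([299, 98, 15, 31, 342], [305.6, 112.0]), ([395, 115, 15, 14, 119], [401.5, 122.6]), ([348, 189, 5, 9, 35], [350.0, 192.6]), ([416, 205, 7, 7, 33], [418.9, 207.7])]
blue [([207, 183, 21, 21, 340], [217.0, 193.0]), ([257, 306, 85, 94, 2548], [285.4, 349.3]), ([395, 320, 168, 80, 6090], [490.9, 372.5]), ([554, 335, 70, 65, 2454], [593.1, 365.9])]
[([285, 141, 14, 11, 108], [291.6, 146.6]), ([208, 147, 24, 67, 1053], [219.5, 181.4]), ([371, 173, 7, 8, 42], [374.3, 176.1]), ([323, 175, 10, 12, 58], [328.1, 179.9])]
blue [([191, 293, 38, 29, 804], [209.4, 306.5])]
rim far pts@.095 [[ 0.5556 -0.1176  0.095 ]
 [ 0.5862 -0.2363  0.095 ]
 [ 0.5243 -0.2581  0.095 ]] block@.082 [[ 0.5403 -0.0472  0.082 ]
 [ 0.4693 -0.0636  0.082 ]
 [ 0.4971 -0.1303  0.082 ]]
bowl rim @ 0.02 [[0.5468 0.2614 0.02  ]]
bowl rim @ 0.03 [[0.5453 0.2587 0.03  ]]
small,large wand bases [[0.5186 0.0095 0.09  ]] [[ 0.3954 -0.0744  0.22  ]]
side reproj [[318.5945 175.7149]
 [328.7377 179.0524]
 [209.1531 302.8989]]
```

send_rows:
  commands: "50 0.5 -0.33 0 0;50 1 -0.66 0 0;50 1 -0.66 0 0;50 1 -0.66 0 0;50 1 -0.66 0 0;50 1 -0.66 0 0;50 1 -0.66 0 0;50 1 -0.66 0 0;50 1 -0.66 0 0;50 1 -0.66 0 0;50 1 -0.66 0 0;50 1 -0.66 0 0;50 1 -0.66 0 0;50 1 -0.66 0 0;50 1 -0.66 0 0;50 1 -0.66 0 0;50 1 -0.66 0 0;50 1 -0.66 0 0;50 1 -0.66 0 0;50 1 -0.66 0 0"
  grip_force: 30

```text
t: 1.97
tcp_pos: [0.4722, -0.2526, 0.2394]
tool_rot: [0.991, 0.13, 0.0, -0.0]
force: [-0.3, 0.3, -0.1]
finger_gap: 0.586
gripper_force: 0.0
```

send_rows:
  commands: "50 1 -0.65 0 0;50 1 -0.65 0 0;50 1 -0.65 0 0;50 1 -0.65 0 0;50 0.2 -0.14 0.3 0;50 0 0 1 0;50 0 0 1 0;50 0 0 1 0;50 0 0 1 0;50 0 0 1 0;50 0 0 1 0;50 0 0 0 0"

```text
t: 2.97
tcp_pos: [0.5355, -0.1784, 0.1097]
tool_rot: [0.992, 0.13, -0.004, -0.003]
force: [-0.5, -0.0, -0.3]
finger_gap: 0.586
gripper_force: 0.0
```

Run:
```python
from h import *
s=snap('side');t=snap('top')
a=cv2.resize(s['pixels'][110:260,270:420],None,fx=2.6,fy=2.6);b=cv2.resize(t['pixels'][150:250,280:380],(390,390))
cv2.imwrite('pics/c1.png',np.hstack([a,b])[:,:,::-1])
```

```text
(no output)
```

View pics/c1.png

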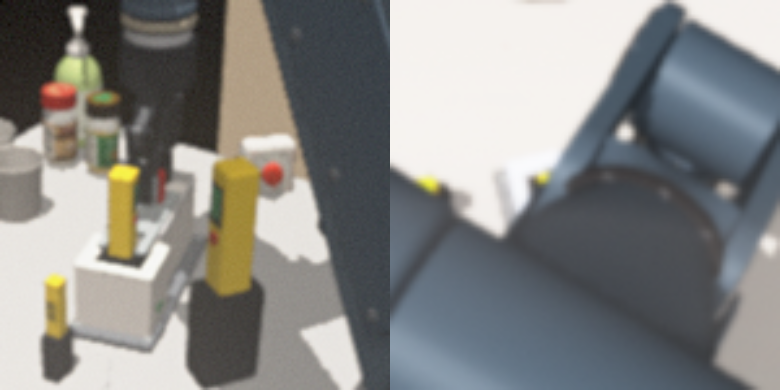

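The red grip is visible between the open fingers at about (160,185) in the side crop. I'll close on it and slide.

send_rows:
  commands: "5 0 0 -0.15 0;5 0 0 0 0;5 0 0 0 0;5 0 0 0 0;5 0 0 0 0;5 0 0 0 0;5 0 0 0 0;5 0 0 0 0;5 0 0.25 0 0;5 0 0.25 0 0;5 0 0.25 0 0;5 0 0.25 0 0"
  grip_force: 30

```text
t: 4.07
tcp_pos: [0.5444, -0.1994, 0.118]
tool_rot: [0.992, 0.129, 0.001, 0.0]
force: [-1.2, 1.3, 7.0]
finger_gap: 0.155
gripper_force: 33.3
```

send_rows:
  commands: "5 0 0.25 -0.05 0;5 0 0.25 0 0;5 0 0.2 0 0;5 0 0.1 0 0;5 0 0.1 0 0"

```text
t: 4.48
tcp_pos: [0.5473, -0.2114, 0.1178]
tool_rot: [0.992, 0.129, -0.001, -0.005]
force: [0.9, 20.3, 11.5]
finger_gap: 0.158
gripper_force: 34.5
```

send_rows:
  commands: "40 0 -0.05 0 0;40 0 0 0 0;40 0 0 0 0;40 0 0 -0.2 0;40 0 0 -0.5 0;40 0 0 -1 0;40 0 0 -1 0;60 0 0 -1 0;60 0 0 -1 0;60 0 0 -0.5 0;60 0 0 0 0"

```text
t: 5.4
tcp_pos: [0.5497, -0.217, 0.2246]
tool_rot: [0.992, 0.13, 0.003, 0.002]
force: [1.6, 0.6, 0.2]
finger_gap: 0.703
gripper_force: 0.0
```

Run:
```python
from h import *
s=snap('side')
h=cv2.cvtColor(s['pixels'],cv2.COLOR_RGB2HSV);m=(cv2.inRange(h,(0,130,60),(8,255,255))|cv2.inRange(h,(174,130,60),(180,255,255)))
k,_,st,ce=cv2.connectedComponentsWithStats(m)
print([ (st[i].tolist(),ce[i].round(1).tolist()) for i in range(1,k) if st[i,4]>15])
print(readout.sense()['tcp_pos'])
w=np.array([.5155,-.0895,.119]);u=np.array([np.sin(np.radians(15)),-np.cos(np.radians(15)),0])
for q in(.030,.035,.04): print(q,proj(s,[w+u*(.085+q)]))
```

```text
[([285, 141, 14, 11, 105], [291.6, 146.6]), ([208, 147, 24, 67, 1057], [219.6, 181.6]), ([327, 170, 9, 11, 59], [331.3, 175.0]), ([371, 173, 7, 8, 44], [374.2, 176.2])]
[ 0.54880981 -0.21636547  0.22279996]
0.03 [[330.00374375 175.21567463]]
0.035 [[330.51350857 174.42078791]]
0.04 [[331.01920447 173.63224747]]
```

send_rows:
  commands: "65 0 -0.9 0 0;65 0 -1 0 0;65 0 -1 0 0;65 0 -1 0 0;65 0 -1 0 0;65 0 -1 0 0;65 0 -0.66 0 0;65 0 0 0.7 0;65 0 0 1 0;65 0 0 1 0;65 0 0 1 0;65 0 0 0.9 0;65 0 0 0 0"

```text
t: 6.53
tcp_pos: [0.5116, -0.0881, 0.1255]
tool_rot: [0.992, 0.13, -0.004, -0.002]
force: [-0.3, 0.1, -0.9]
finger_gap: 0.757
gripper_force: 0.0
```

send_rows:
  commands: "65 0.15 0 0 0;10 0 0 0 0;10 0 0 0 0;10 0 0 0 0;10 0 0 0 0;10 0 0 0 0;10 0 0 0 0;10 0 0 0 0;10 0 0 0 0;10 0 0 0 0"
  grip_force: 40

```text
t: 7.37
tcp_pos: [0.5181, -0.0886, 0.1304]
tool_rot: [0.992, 0.13, 0.001, 0.001]
force: [0.7, -0.0, 6.3]
finger_gap: 0.275
gripper_force: 40.1
```

send_rows:
  commands: "10 0 0 -0.2 0;10 0 0 -0.4 0;10 0 0 -0.5 0;10 0 0 -0.5 0;10 0 0 -0.5 0"

```text
t: 7.78
tcp_pos: [0.5171, -0.0881, 0.1724]
tool_rot: [0.992, 0.13, -0.0, -0.0]
force: [0.9, 0.6, -1.4]
finger_gap: 0.276
gripper_force: 39.3
```

The wand lifts freely. The tool only spins about its own vertical axis, so I'll tilt the wand by pivoting it in the pads against the dock's fixed +x wall. First I raise it, move to the clear +x side and lower it beside the wall.

send_rows:
  commands: "10 0 0 -0.8 0;10 0 0 -1 0;10 0 0 -1 0;10 0 0 -0.8 0;10 0.5 0 0 0;10 0.8 0 0 0;10 1 0 0 0;10 0.7 0 0 0;10 0.35 0 0 0;10 0 0 0 0"

```text
t: 8.62
tcp_pos: [0.5834, -0.0704, 0.2427]
tool_rot: [0.991, 0.131, 0.0, -0.0]
force: [-0.2, -0.6, -2.0]
finger_gap: 0.274
gripper_force: 39.3
```

Run:
```python
from h import *
np.set_printoptions(precision=4,suppress=True)
s=snap('side');t=snap('top')
a=cv2.resize(s['pixels'][80:260,240:420],(500,500));b=cv2.resize(t['pixels'][150:220,290:330],(285,500))
cv2.imwrite('pics/c2.png',np.hstack([a,b])[:,:,::-1])
st=readout.sense();print(st['tcp_pos'],st['q'],st['force'])
p=st['tcp_pos'];print('proj lens,top,tcp side',proj(s,[p+[0,0,.011-.128],p+[0,0,.046],p]))
```

```text
[ 0.5812 -0.0706  0.2425] [-0.3114  0.4713  1.529  -0.0003  1.1436  0.9982] [-0.4011  0.1964 -1.6369]
proj lens,top,tcp side [[291.1195 188.9864]
 [289.3136 127.403 ]
 [289.8479 145.9283]]
```

View pics/c2.png

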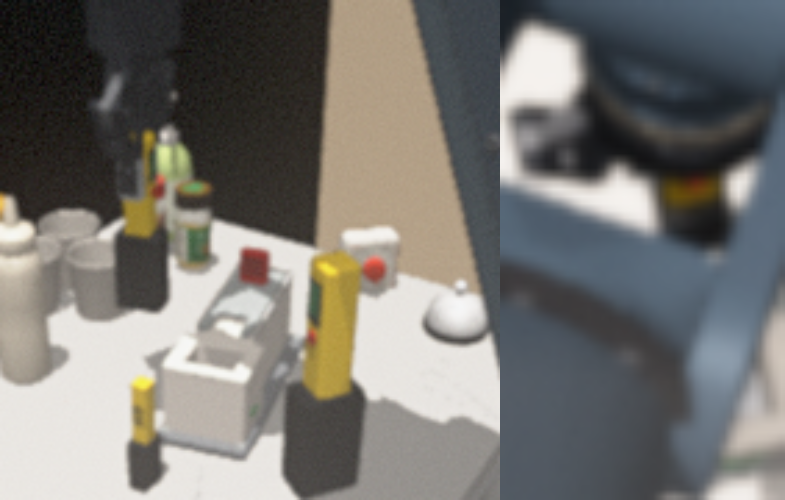

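The wand hangs upright in the grip (lens at about (290,190) full-frame, as predicted), the pocket is empty and the lock is at its open end. Next I lower it beside the dock wall and start the pivot with a light grip.

send_rows:
  commands: "10 0 0 0.7 0;10 0 0 1 0;10 0 0 1 0;10 0 0 0.5 0;10 0 0 0 0;10 -0.4 0 0 0;10 -0.3 0 0 0;10 -0.3 0 0 0;10 -0.3 0 0 0;10 -0.3 0 0 0;10 -0.3 0 0 0;10 -0.3 0 0 0;10 -0.3 0 0 0"
  grip_force: 25

```text
t: 9.8
tcp_pos: [0.5335, -0.0843, 0.1796]
tool_rot: [0.992, 0.13, 0.001, 0.001]
force: [4.0, 0.9, -2.4]
finger_gap: 0.275
gripper_force: 38.4
```

send_rows:
  commands: "10 -0.3 0 0.05 0;10 -0.3 0 0.08 0;10 -0.35 0 0.1 0;10 -0.3 0 0.12 0;10 -0.3 0 0.13 0;10 -0.28 0 0.13 0;10 -0.2 0 0.12 0;10 -0.21 0 0.13 0;10 0 0 0 0"

```text
t: 10.55
tcp_pos: [0.4892, -0.0955, 0.1616]
tool_rot: [0.992, 0.13, -0.001, -0.0]
force: [1.7, -0.2, 1.1]
finger_gap: 0.274
gripper_force: 38.3
```

Run:
```python
from h import *
np.set_printoptions(precision=4,suppress=True)
s=snap('side')
cv2.imwrite('pics/c3.png',cv2.resize(s['pixels'][80:260,240:420],(600,600))[:,:,::-1])
st=readout.sense();print(st['tcp_pos'],st['force'])
p=st['tcp_pos']+[0,0,.011];x=np.array([.966,.258,0])
for a in(30,37,45,52):
    r=np.radians(a);d=x*np.sin(r)-np.array([0,0,np.cos(r)]);y=proj(s,[p-.035*d,p,p+.053*d,p+.128*d]);print(a,((y-[240,80])*600/180).round().tolist())
```

```text
[ 0.4893 -0.0954  0.1617] [ 2.4524  0.4327 -1.0243]
30 [[318.0, 293.0], [293.0, 327.0], [257.0, 376.0], [210.0, 441.0]]
37 [[322.0, 297.0], [293.0, 327.0], [250.0, 371.0], [194.0, 429.0]]
45 [[327.0, 301.0], [293.0, 327.0], [243.0, 364.0], [178.0, 413.0]]
52 [[331.0, 306.0], [293.0, 327.0], [237.0, 358.0], [165.0, 398.0]]
```

View pics/c3.png

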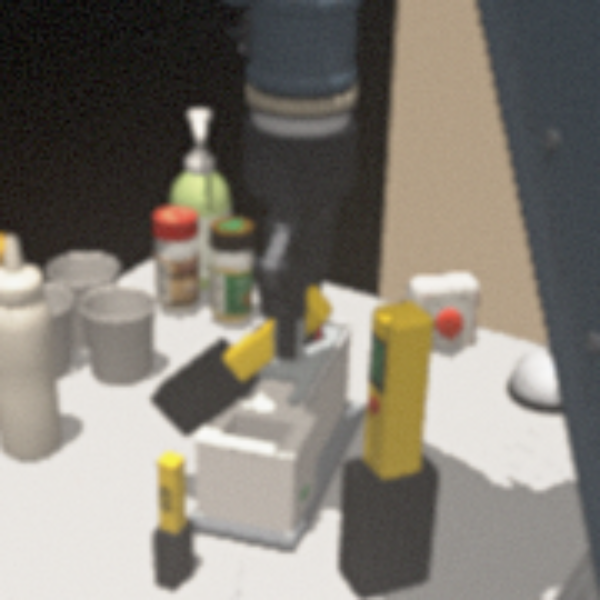

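The wand is slanted in the pads at about 46–48°, with the lens end at crop (172,415) and the black head down and to the left of the dock. I'll tighten the grip, lift clear and spin toward the bowl.

send_rows:
  commands: "5 0 0 0 0;5 0 0 0 0;5 0 0 -0.4 0;5 0.2 0 -0.8 0;5 0.2 0 -0.8 -0.3;5 0 0 -0.8 -0.7;5 0 0 -0.8 -1;5 0 0 -0.6 -1;5 0 0 -0.2 -1;5 0 0 0 -1;5 0 0 0 -1;5 0 0 0 -1;5 0 0 0 -1;5 0 0 0 -1;5 0 0 0 -1;5 0 0 0 -1;5 0 0 0 -0.3;5 0 0 0 0"
  grip_force: 80

```text
t: 12.1
tcp_pos: [0.4969, -0.0928, 0.2499]
tool_rot: [0.865, 0.501, -0.001, -0.001]
force: [-0.6, -0.1, -1.9]
finger_gap: 0.271
gripper_force: 79.9
```

send_rows:
  commands: "5 0.4 -0.35 0 0;5 0.8 -0.7 0 0;5 0.9 -0.8 0 0;5 0.9 -0.8 0 0;5 0.9 -0.8 0 0;5 0.9 -0.8 0 0;5 0.9 -0.8 0 0;5 0.8 -0.7 0 0;5 0.6 -0.6 0 0;5 0.3 -0.3 0.4 0;5 0 0 0.7 0;5 0 0 0.8 0;5 0 0 0.6 0;5 0 0 0.3 0;5 0 0 0 0;5 0 0 0 0"

```text
t: 13.43
tcp_pos: [0.4563, 0.1012, 0.1938]
tool_rot: [0.866, 0.501, -0.0, -0.0]
force: [0.9, 0.6, -1.4]
finger_gap: 0.267
gripper_force: 80.0
```

Run:
```python
from h import *
np.set_printoptions(precision=4,suppress=True)
s=snap('side');t=snap('top')
a=cv2.resize(s['pixels'][150:350,150:350],(600,600))
b=cv2.resize(t['pixels'][140:260,200:240],(200,600))
cv2.imwrite('pics/c4.png',np.hstack([a,b])[:,:,::-1])
cv2.imwrite('pics/top4.png',cv2.resize(t['pixels'][120:280,160:370],(735,560))[:,:,::-1])
st=readout.sense();print(st['tcp_pos'],st['tool_rot'],st['force'])
p=st['tcp_pos']+[0,0,.011];x=Ro.from_quat(st['tool_rot']).as_matrix()[:,0]
for a in(40,45,50):
    r=np.radians(a);d=x*np.sin(r)-np.array([0,0,np.cos(r)]);P=[p-.035*d,p,p+.053*d,p+.128*d];print(a,((proj(s,P)-150)*3).round().tolist(),((proj(t,P)-[160,120])*3.5).round().tolist())
for a in 'st':print(proj(dict(s=s,t=t)[a],[(.546,.259,.015)]))
```

```text
[0.457  0.1012 0.1946] [0.8655 0.5009 0.0005 0.0003] [ 0.1296  0.3145 -1.101 ]
40 [[448.0, 128.0], [417.0, 171.0], [371.0, 237.0], [307.0, 326.0]] [[350.0, 347.0], [331.0, 335.0], [305.0, 319.0], [271.0, 297.0]]
45 [[452.0, 130.0], [417.0, 171.0], [366.0, 234.0], [294.0, 321.0]] [[353.0, 348.0], [331.0, 335.0], [301.0, 316.0], [261.0, 292.0]]
50 [[455.0, 132.0], [417.0, 171.0], [361.0, 231.0], [282.0, 314.0]] [[355.0, 350.0], [331.0, 335.0], [297.0, 314.0], [252.0, 286.0]]
[[209.8847 308.4377]]
[[218.063  193.5473]]
```

View pics/c4.png

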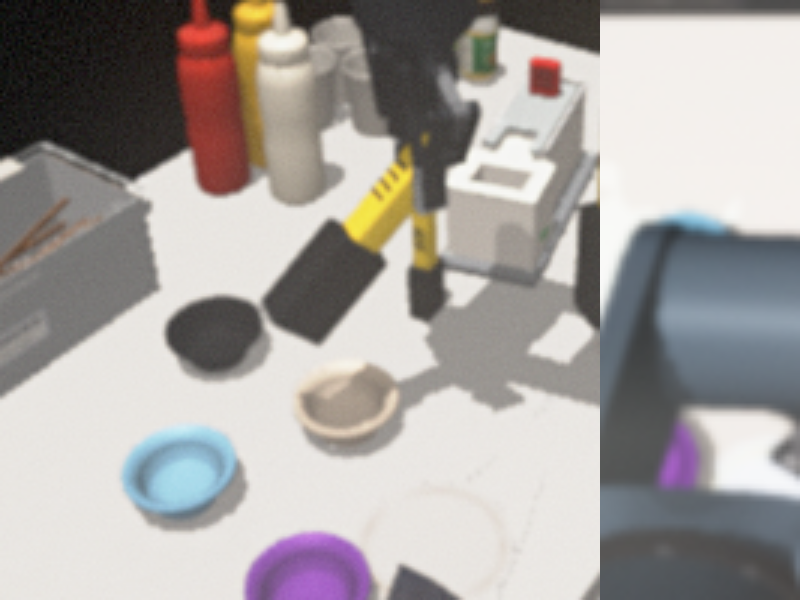

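View pics/top4.png

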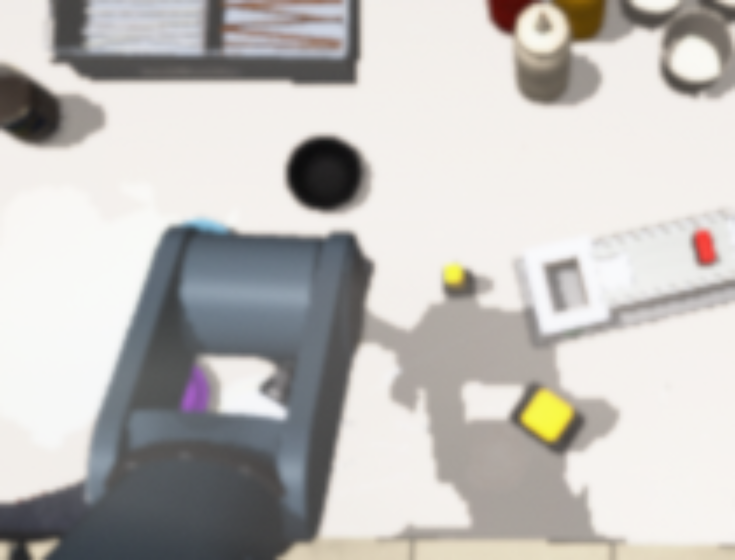

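In the side crop, the head's long edges run (333,220)→(265,300) and (385,265)→(318,342). The bowls are untouched, and the arm hides the wand in the top view. I'll solve for the slant from the four head corners by least squares.

```bash
cat > fit.py <<'E'
from h import *
from scipy.optimize import least_squares
np.set_printoptions(precision=4,suppress=True)
bowl=np.array([.546,.259,.015])
def frame(st): 
    R=Ro.from_quat(st['tool_rot']).as_matrix(); return st['tcp_pos']-.011*R[:,2],R
def pts(st,th,ds,lat):   # visible silhouette corners: lens(top,+y),(bottom,-y); shoulder same
    p,R=frame(st);x,y,z=R.T
    d=x*np.sin(th)+z*np.cos(th); n=x*np.cos(th)-z*np.sin(th)
    L=p+(.128+ds)*d+lat*n; S=L-.075*d
    return np.array([L+.022*n+.015*y,L-.022*n-.015*y,S+.022*n+.015*y,S-.022*n-.015*y]),L,d
def solve(s,st,px):
    r=least_squares(lambda v:np.r_[(proj(s,pts(st,*v)[0])-px).ravel(),v[1:]/.004],[.8,0,0])
    th,ds,lat=r.x;_,L,d=pts(st,*r.x)
    print('theta',np.degrees(th),'ds,lat',ds,lat,'res',r.fun[:8])
    w=bowl-L;dist=np.linalg.norm(w);print('lens',L,'dist',dist,'aim err deg',np.degrees(np.arccos(w@d/dist)))
    tgt=bowl-.12*d-L;print('move xyz',tgt,'tool rows',frame(st)[1].T@tgt/.02)
E
python3 - <<'E'
from fit import *
s=snap('side');st=readout.sense()
solve(s,st,np.array([(265,300),(318,342),(333,220),(385,265)])/3+150)
t=snap('top')
E
```

```text
theta 45.64735480867943 ds,lat 0.004033262220996939 -0.0008289315608515089 res [-2.4579 -0.1486  1.1175  2.6685 -1.0633 -2.415   2.9066 -0.2036]
lens [0.5039 0.1825 0.1129] dist 0.13118096479721336 aim err deg 4.051449360167879
move xyz [-0.0008  0.0021 -0.0141] tool rows [ 0.0699 -0.0878  0.7047]
```

send_rows:
  commands: "5 0.04 -0.05 0.3 0;5 0.05 -0.05 0.4 0;5 0 0 0 0;5 0 0 0 0;5 0 0 0 0;5 0 0 0 0"

```text
t: 14.13
tcp_pos: [0.4558, 0.1039, 0.1802]
tool_rot: [0.865, 0.501, 0.0, 0.0]
force: [-0.8, 0.8, -1.2]
finger_gap: 0.27
gripper_force: 79.9
```

Run:
```python
from fit import *
s=snap('side');st=readout.sense();print(st['tcp_pos'],st['force'],st['qd'])
v=s['pixels'][180:330,180:320].copy()
a=cv2.resize(v,(560,600),interpolation=cv2.INTER_CUBIC)
cv2.imwrite('pics/c5.png',a[:,:,::-1])
for th in(.7,.785,.87): P,L,d=pts(st,th,.004,0);print(th,((proj(s,np.vstack([P,L,L-.075*d]))-180)*4).round().tolist())
```

```text
[0.4558 0.1038 0.1802] [ 1.0906 -0.6159 -1.5092] [-0.0018 -0.002  -0.0007 -0.0017 -0.0006 -0.0006]
0.7 [[241.0, 317.0], [330.0, 377.0], [325.0, 199.0], [414.0, 260.0], [286.0, 347.0], [370.0, 229.0]]
0.785 [[226.0, 307.0], [311.0, 373.0], [320.0, 192.0], [405.0, 259.0], [268.0, 340.0], [363.0, 226.0]]
0.87 [[211.0, 296.0], [292.0, 368.0], [315.0, 185.0], [396.0, 258.0], [252.0, 332.0], [356.0, 222.0]]
```

View pics/c5.png

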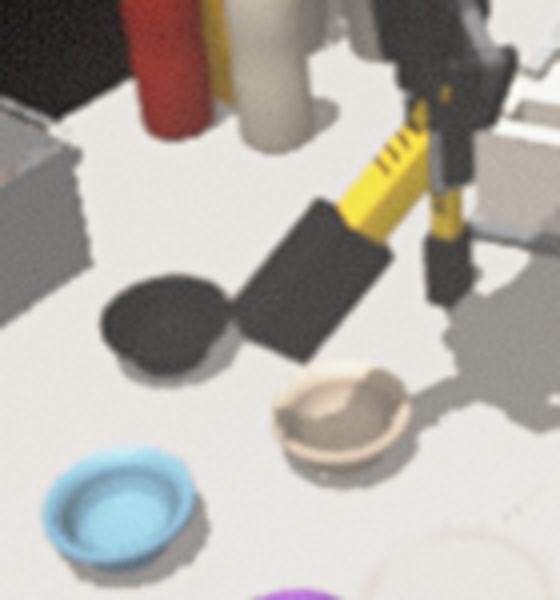

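The side crop shows the head corners at (234,307), (303,362), (322,200) and (393,253). All the bowls are in place, and the wand axis points toward the blue bowl at (120,505).

Run:
```python
from fit import *
s=snap('side');st=readout.sense()
solve(s,st,np.array([(234,307),(303,362),(322,200),(393,253)])/4+180)
```

```text
theta 44.81846658126731 ds,lat 0.00334052818699314 0.0018610052803816838 res [-2.4833 -0.4186  1.5925  2.2357 -1.0117 -2.5879  2.654   0.9701]
lens [0.5026 0.1853 0.0994] dist 0.12017961917690247 aim err deg 0.7002418377208595
move xyz [0.0013 0.0004 0.0007] tool rows [ 0.0469  0.0456 -0.0345]
```

The slant is 45°, the lens is 12.0 cm from the bowl centre and the aim error is under 1°. It is holding still, so I'm handing in.

```bash
python3 -c "
from station import sign_off; print(sign_off())"
```

```text
the job is handed in; nothing more can be done
None
```

I've handed the job in. The lock was slid to its end stop and left open. The wand is held still at about 45°, lens down and aimed within about 1° of the blue bowl's centre from 12 cm. The bowls and timer weren't touched.

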